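# Re-grip a porcelain tube and snap it into the clip holder

## Task

Draw the porcelain tube out from under the bottle shelf by its capped end, lay it in the wooden V rest and let go, then take it again by its middle and snap it down into both spring clips of the tube holder, with the rubber cap in the wide guard, until it is fully home and level. Leave everything else on the bench and shelf where it stands.

Things in the scene. Friction and masses are not known exactly. Their poses are not given: they have to be found in the camera images.
- tube_center (a point): Middle of the white porcelain tube, on its axis: straight, 180 mm long, 22 mm in diameter, about 90 g. x runs along it towards the black rubber cap. At the start it lies level, 45 mm above the bench, in two notched bearers of the shelf; only its capped end sticks out, some 80 mm, towards the robot. Lift it 10 to 25 mm and draw it out level along its axis by about 110 mm to free it.
- tube_cap (a point): Middle of the rubber cap, on the tube's axis, 81 mm from tube_center; same axes. The cap is a disc 31 mm in diameter and forms the last 18 mm of the tube (72 to 90 mm from its middle).
- shelf: Low wooden bottle shelf, fixed. Origin on the bench 65 mm in front of the board's front edge; x points away from the robot, under it. Board at x = 65 to 195 mm, 180 mm wide, underside 100 mm and top 115 mm above the bench, a leg at each corner. Notched bearers 10 mm thick at x = 60 and 140 mm carry the tube along y = 0; their arms are no higher than the tube's axis.
- rest_seat (a point): Where the tube's middle lies in the fixed wooden rest, 45 mm above the bench; the tube lies along its x axis, either way round, middle within 20 mm. The rest: base 110 x 50 x 8 mm, two open-topped V notches 10 mm thick at x = -40 and +40 mm with arms up to the tube's axis height; 70 mm are free between them.
- holder: Tube holder, fixed: grey base 208 x 74 x 12 mm; origin on the bench under its middle, x along the tube. White U-shaped guards 64 mm high stand at both ends (56 to 98 mm from the middle), their end walls 94 mm from it. Inside, the guard at -x is 28 mm wide, that at +x 37 mm: only the +x guard takes the cap. The tube can be held only between the clips.
- holder_seat (a point): Where the tube's middle lies when home in both clips: 60 mm above the bench, resting on the clip posts; axes as holder. At x = -38 and +38 mm is a C-shaped sprung steel clip, 10 mm wide, mouth up: lips 30 mm apart at the top (79 mm above the bench), 17 mm at 69 mm height. 66 mm are free between the clips. Pushing the tube straight down takes 10 to 15 N until it snaps in.
- beaker: Open glass beaker, 42 mm across, 55 mm high, standing beside the protruding tube. Loose; to be left alone. Origin: centre of its underside.
- crucible: Small open porcelain crucible, 38 mm across, 34 mm high, in front of the clip holder. Loose; to be left alone. Origin: centre of its underside.
- carton: Flat cardboard carton 55 x 36 x 16 mm, behind the clip holder. Loose; to be left alone. Origin: centre of its underside.
- dish: Shallow porcelain dish, 68 mm across, 22 mm high, beyond the V rest. Loose; to be left alone. Origin: centre of its underside.
- weight: Brass balance weight, 28 mm across, 44 mm high, on the robot's side of the V rest. Loose; to be left alone. Origin: centre of its underside.
- bottle_a: Amber bottle, 44 mm across, 85 mm high, on top of the bottle shelf. Loose; to be left alone. Origin: centre of its underside.
- bottle_b: Round jar, 48 mm across, 65 mm high, on top of the bottle shelf. Loose; to be left alone. Origin: centre of its underside.
There are look-alikes about, which are no part of the job. There is more than one size of the part that bears tube_center; the job needs the larger. Leave any purple look-alike of the holder alone.

How it is judged:
By the outcome, as a careful person would: the job done as asked, in the order asked, and still so for the second after the job is handed in, with the robot touching nothing.
It also fails if it takes over 67 s, if anything falls off the work surface, if the arm or the gripper's body presses on something with over 40 N, if the wrist force passes 120 N, or if a joint passes its speed limit or range.

## Robot

A 6-joint arm with a two-finger parallel gripper is mounted at the origin on the work surface. World frame = base frame: x ahead of the robot, y to its left, z up, the work surface at z = 0. Lengths are in m, angles in rad, forces in N, time in s.
With the tool pointing down it reaches from about 0.3 to 0.775 m from the base axis. Payload 14.6 kg.
Tool frame: the origin (TCP) lies midway between the tips of the shut fingers; the grasp point (between the pads) lies 19 mm behind it; z points along the fingers, y is the line along which they close (so a half turn about z gives the same grasp; the last joint's range is limited). The gripper opens to 94 mm and grips with 3 to 60 N. Pads are 16 mm wide; open, the fingers measure 119 mm over their backs; the gripper's body (75 mm by 177 mm) begins 78 mm behind the grasp point.
Start: joints at [1.169, 0.3, 1.521, -0, 1.321, -0.067], TCP at [0.181, 0.519, 0.205] pointing down, gripper open.
Joint ranges: [-3.03, 3.03], [-0.79, 2.21], [0.23, 2.52], [-1.04, 4.18], [0, 3.07], [-2.55, 2.55]. Speed limits (rad/s): [2.22, 2.22, 2.57, 3.14, 3.14, 3.14].

## Interface

Orientations are given as [roll, pitch, yaw] about the fixed x, y, z axes, in that order (R = Rz(yaw) Ry(pitch) Rx(roll)).
In Python, from station import ctrl gives the robot as it stands. The module is installed in compiled form; this text tells all that it offers.
- The arm moves only by the tool servo_tool, never from a script. Its argument "plan" is a list of rows, each a list of 7 numbers: the opening in per cent of the stroke, from 0 (shut) to 100 (fully open), then the shift along the tool's x, y, z in m, then the turn, a rotation vector about the tool's x, y, z in rad. A call has exactly 8 rows; each row shifts and turns the commanded pose from where the row before left it, along the tool's axes as they then stand; what a row does not reach is not made up. A row lasts 1/8 s, in which the tool goes at most 62.5 mm and 10.7 degrees, less where a joint would pass 70% of its speed; a pose out of reach is approached as far as the arm can. A call with a gripper value outside its range is refused whole. The fingers move at their own pace and stop on an object; "force" is the grip in N (left out, the last holds). Time passes only in rows, so rows that do not move let the fingers close, or fill a call up. It gives the time, the measured TCP pose, the force, the opening and the grip force at its end, in the units of the state.
- ctrl.get_obs(): the state, without advancing time (a new reading comes with each control period).
- ctrl.camera(name): name is "scene" or "side" or "wrist"; returns a dict with "pixels" (400x640x3 uint8, red, green, blue), "z_map" (400x640 float32, m along the optical axis (not along the pixel's ray), 0 where there is no reading), "mtx" (3x3 intrinsics, pixels), "pose" (4x4, takes a point from camera to world coordinates). Camera axes: x right, y up, looking along -z (the intrinsics and any distortion apply to the point x, -y, -z); pixel columns grow to the right and rows downward; lengths in m; the calibration is good to about 2 mm. A picture is of the moment at which its call begins.
- ctrl.hand_in(): hands the job in; it is judged then, once.
The state is a dict: "time_s": time; "qpos": joint angles; "joint_vel": joint speeds; "tau": joint torques, N m; "ee_pos": TCP position; "eef_rot": TCP orientation; "force": force on the tool from outside, world axes, zero at the start; "moment": the same for the moment, N m; "grip_width": finger opening in m; "grip_force": force on a finger pad.
Only numpy, scipy, OpenCV 4.12 (cv2) and the standard library are available. Lean on these libraries where they do the work, as an engineer would, in place of code of your own. Each camera call takes 0.05 s, during which the arm holds its last target. There are 200 camera calls.

## Working session

There is one attempt and no reset: what is moved stays moved. The work goes in short steps, Python scripts to look and compute and a tool call to move; the robot and the scene stay as the last step left them, time stands still between calls to the robot, and variables do not carry over. Pictures are saved under pics/ and viewed, at most 10 in all, crops included, and the job is handed in when it is done.

Besides the shell and the picture viewer there is one more tool, called in YAML: its name, and indented under it one key for each argument. servo_tool: Moves the arm, as the interface text tells. Its arguments: {"type":"object","properties":{"plan":{"type":"array","items":{"type":"array","items":{"type":"number"}}},"force":{"type":"number"}},"required":["plan"]}

```bash
mkdir -p pics; cat > h.py <<'E'
import numpy as np, cv2
from station import ctrl
def cam(n,save=None):
    c=ctrl.camera(n); np.savez(f'{n}.npz',**c)
    if save: cv2.imwrite(f'pics/{save}.png',c['pixels'][:,:,::-1])
    return c
def load(n): return dict(np.load(f'{n}.npz'))
def world(c):
    z=c['z_map']; h,w=z.shape; u,v=np.meshgrid(np.arange(w),np.arange(h)); K=c['mtx']
    p=np.stack([(u-K[0,2])/K[0,0]*z,-(v-K[1,2])/K[1,1]*z,-z],-1)
    P=p@c['pose'][:3,:3].T+c['pose'][:3,3]; P[z==0]=np.nan
    return P
E
python3 - <<'E'
from h import *
for n in ('scene','side','wrist'):
    c=cam(n,n); print(n,c['pose'].round(3).tolist(),c['mtx'].tolist(),c.keys())
a=[cv2.imread(f'pics/{n}.png') for n in ('scene','side','wrist')]
print(ctrl.get_obs())
E
```

```text
scene [[-0.599, -0.648, 0.47, 1.003], [0.8, -0.485, 0.352, 0.392], [-0.0, 0.587, 0.81, 1.004], [0.0, 0.0, 0.0, 1.0]] [[421.54629534104686, 0.0, 329.11189078061227], [0.0, 421.54629534104686, 189.91313200547418], [0.0, 0.0, 1.0]] dict_keys(['pixels', 'z_map', 'mtx', 'pose'])
side [[0.938, 0.241, -0.249, 0.256], [-0.346, 0.613, -0.71, -0.658], [-0.018, 0.752, 0.659, 0.707], [0.0, 0.0, 0.0, 1.0]] [[396.6520025181166, 0.0, 319.7983392702076], [0.0, 396.6520025181166, 199.62865689955152], [0.0, 0.0, 1.0]] dict_keys(['pixels', 'z_map', 'mtx', 'pose'])
wrist [[0.329, -0.91, -0.254, 0.106], [0.944, 0.316, 0.09, 0.546], [-0.002, -0.269, 0.963, 0.385], [0.0, 0.0, 0.0, 1.0]] [[303.5310932716475, 0.0, 319.1327299775732], [0.0, 303.5310932716475, 203.15161037195003], [0.0, 0.0, 1.0]] dict_keys(['pixels', 'z_map', 'mtx', 'pose'])
{'time_s': 0.15, 'qpos': array([ 1.16940459e+00,  3.00339690e-01,  1.52138916e+00, -1.39293727e-05,
        1.32071911e+00, -6.66158083e-02]), 'joint_vel': array([-0.00055326, -0.00261969, -0.00231509, -0.00057612,  0.00084404,
       -0.00109314]), 'tau': array([ 2.85402450e-03, -5.31952715e+01, -3.52823067e+01,  7.09434506e-02,
        2.35476281e-02, -9.54822440e-05]), 'ee_pos': array([0.18064836, 0.51928979, 0.20503961]), 'eef_rot': array([-3.14073834e+00, -4.34716683e-05,  2.80682016e+00]), 'force': array([ 0.03753486,  0.63929823, -0.80203586]), 'moment': array([0.03893116, 0.01942436, 0.00973878]), 'grip_force': 0.0, 'grip_width': 0.0940240443431134}
```

View pics/scene.png

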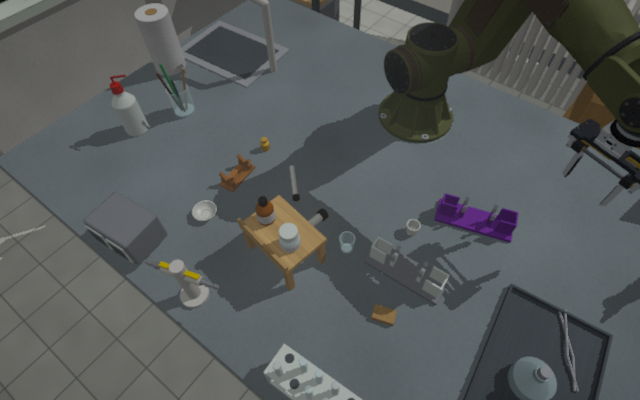

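View pics/side.png

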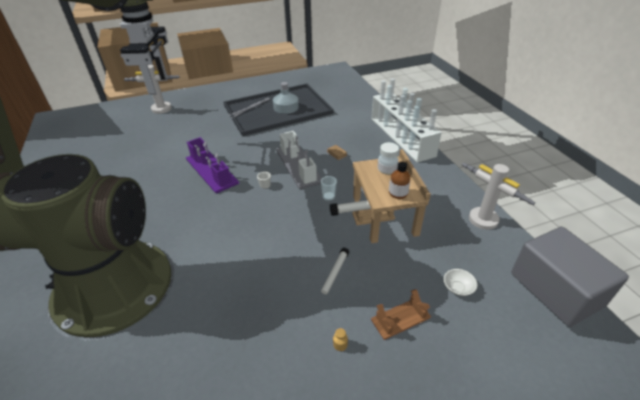

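Scene picture: the tube I want has its cap at (318,216), sticking out from under the shelf. The look-alike is a short loose tube at (294,182). The grey holder is at (408,268) with a purple look-alike at (477,218), and the rest is at (238,173). I'll make a top-down ortho map to measure and check that choice.

```bash
cat > ortho.py <<'E'
from h import *
def ortho(P,C,x0,x1,y0,y1,s):  # image: up = +x, left=+y ; s px per m
    H=int((x1-x0)*s);W=int((y1-y0)*s); im=np.zeros((H,W,3),np.uint8); zb=np.full((H,W),-1.)
    P=P.reshape(-1,3);C=C.reshape(-1,3); k=np.isfinite(P[:,0])&(P[:,2]<.3); P=P[k];C=C[k]
    o=np.argsort(P[:,2]);P=P[o];C=C[o]
    r=((x1-P[:,0])*s).astype(int);c=((y1-P[:,1])*s).astype(int)
    k=(r>=1)&(r<H-1)&(c>=1)&(c<W-1);
    for dr in(0,1):
        for dc in (0,1): im[r[k]+dr,c[k]+dc]=C[k][:,::-1]; zb[r[k]+dr,c[k]+dc]=P[k][:,2]
    return im,zb
E
python3 - <<'E'
from ortho import *
ims=[]
for n in('scene','side'):
    c=load(n);P=world(c); print(n,c['pixels'].shape)
    for v,u in ((216,318),(268,408),(173,238)) if n=='scene' else ((209,334),(155,298),(316,402)): print((u,v),P[v,u].round(3))
    k=(P[...,2]<.03)&(P[...,2]>-.03)&(P[...,0]>.3)&(P[...,0]<.7)&(abs(P[...,1])<.3); print('bench z',np.median(P[...,2][k]))
c=load('scene'); im=c['pixels'][140:320,200:470,::-1]; cv2.imwrite('pics/crop1.png',cv2.resize(im,None,fx=2.96,fy=2.96,interpolation=cv2.INTER_CUBIC))
E
```

```text
scene (400, 640, 3)
(318, 216) [0.54  0.009 0.059]
(408, 268) [0.505 0.272 0.015]
(238, 173) [ 0.538 -0.298  0.007]
bench z 0.0014237424339067495
side (400, 640, 3)
(334, 209) [ 0.523 -0.001  0.055]
(298, 155) [0.505 0.227 0.071]
(402, 316) [ 0.552 -0.295  0.006]
bench z 0.0001916820329299629
```

View pics/crop1.png

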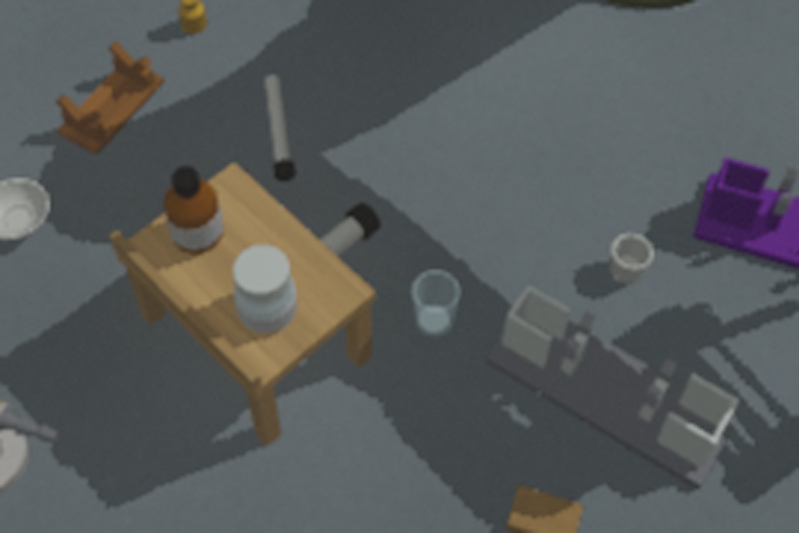

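The crop confirms the choice: a thick tube with a black cap at crop (362,220) comes out of the shelf. The loose tube at (280,125) is thinner. The beaker is at (436,300), and the grey holder runs from (535,325) to (700,425). Next I'll measure by point cloud.

```bash
cat > m.py <<'E'
from h import *
def rect(pts): 
    (c,s,a)=cv2.minAreaRect(pts[:,:2].astype(np.float32)*1000); return np.round(c,1),np.round(s,1),round(a,1)
for n in('scene','side'):
    c=load(n);P=world(c);x,y,z=P[...,0],P[...,1],P[...,2]; C=c['pixels'].astype(int)
    R,G,B=C[...,0],C[...,1],C[...,2]
    print(n)
    def blob(m,near):
        m=m.astype(np.uint8); k,l=cv2.connectedComponents(m); 
        d=np.where(m>0,np.hypot(x-near[0],y-near[1]),9); d[np.isnan(d)]=9
        return l==l.flat[np.argmin(d)]
    shelf=blob((z>.105)&(z<.12)&(x>.4)&(x<.9)&(abs(y)<.2)&(R>B+15),(.62,0)); print('shelf',rect(P[shelf]))
    tube=blob((z>.035)&(z<.075)&(x>.45)&(x<.62)&(abs(y)<.1),(.53,.005)); p=P[tube]
    ctr=p[:,:2].mean(0); w=np.linalg.svd(p[:,:2]-ctr)[2][0]; print('tube',ctr,np.degrees(np.arctan2(w[1],w[0])),rect(p),len(p), 'ztop',np.percentile(p[:,2],98))
    rest=blob((z>.004)&(z<.06)&(R>B+25)&(x>.4)&(x<.7)&(y<-.2)&(y>-.4),(.545,-.297)); print('rest',rect(P[rest]),rest.sum())
    q=P[rest]; q=q[q[:,2]>.025]
    cc=rect(P[rest])[0]/1000
    k=cv2.kmeans(q[:,:2].astype(np.float32),2,None,(3,50,1e-5),5,0)[2]; print(' rest posts',k)
    hm=(abs(R-B)<30)&(z>.006)&(z<.1)&(x>.4)&(x<.65)&(y>.14)&(y<.42)
    h=blob(hm,(.505,.27)); print('holder',rect(P[h]),h.sum())
    t=P[h&(z>.055)]; lo=rect(t); print(' top',lo, np.percentile(t[:,2],[50,98]))
    t=P[h&(z<.02)]; print(' base',rect(t))
E
python3 m.py
```

```text
scene
shelf (array([653.9, -12.1]), array([181.6, 130.3]), 80.5)
tube [0.53807267 0.01067064] -12.098058575128984 (array([540.2,   7.8]), array([29.3, 54.7]), 79.2) 185 ztop 0.062424750046772344
rest (array([ 545.1, -294.1]), array([108.7,  51.9]), 5.2) 575
 rest posts [[ 0.5060086  -0.2970219 ]
 [ 0.5850364  -0.28945795]]
holder (array([511.9, 269.4]), array([ 76.3, 208.1]), 2.3) 2457
 top (array([512.6, 269.6]), array([ 47.8, 196. ]), 3.3) [0.06391266 0.07986187]
 base (array([511.9, 269.4]), array([ 76.3, 208.1]), 2.3)
side
shelf (array([655.6, -11.7]), array([187.6, 129.5]), 80.9)
tube [ 0.56010551 -0.00272966] 170.84574704080055 (array([564. ,  -0.8]), array([100.6,  48.8]), 2.0) 396 ztop 0.06023547374783913
rest (array([ 546.6, -295.7]), array([109.8,  52.1]), 5.9) 1409
 rest posts [[ 0.5858801  -0.29438528]
 [ 0.50645804 -0.30051178]]
holder (array([515.6, 267.3]), array([ 75.6, 210.9]), 2.6) 1345
 top (array([514.5, 269.3]), array([ 45.6, 201.3]), 2.1) [0.06295188 0.07832783]
 base (array([515.6, 267.3]), array([ 75.6, 210.9]), 2.6)
```

```bash
cat > m2.py <<'E'
from h import *
def fr(P,o,deg):
    a=np.radians(deg);d=P[...,:2]-np.array(o);return d[...,0]*np.cos(a)+d[...,1]*np.sin(a),-d[...,0]*np.sin(a)+d[...,1]*np.cos(a)
for n in('scene','side'):
    c=load(n);P=world(c);z=P[...,2];C=c['pixels'].astype(int).sum(-1)/3
    print(n)
    u,v=fr(P,(.5138,.2685),92.4)
    for s in(1,-1):
        k=(z>.058)&(z<.069)&(s*u>.054)&(s*u<.102)&(abs(v)<.045); print(' guard',s,np.percentile(v[k]*1000,[2,98]).round(1),np.percentile(u[k]*1000,[2,98]).round(1),k.sum())
        k=(z>.072)&(z<.085)&(s*u>.02)&(s*u<.05)&(abs(v)<.045); print(' clip',s,np.percentile(v[k]*1000,[2,98]).round(1) if k.sum() else 0,np.median(u[k]*1000),k.sum())
    u,v=fr(P,(.526,.009),-9.3)
    k=(z>.03)&(z<.07)&(u>-.08)&(u<.05)&(abs(v)<.05)
    dk=k&(C<70); br=k&(C>=70)
    for m,l in((dk,'cap'),(br,'tube')): print(l,m.sum(),np.percentile(u[m]*1000,[2,50,98]).round(1),np.percentile(v[m]*1000,[2,50,98]).round(1),np.percentile(z[m]*1000,[2,98]).round(1))
    tt=P[k&(z>.051)&(u>0.005)]; print(' tube top ridge v', np.median(v[k&(z>.053)&(u>0.01)]*1000))
    k=(z>.02)&(z<.07)&(u>-.12)&(u<.1)&(v>.045)&(v<.16); print(' beaker uv',np.percentile(u[k]*1000,[2,98]).round(),np.percentile(v[k]*1000,[2,98]).round(),k.sum())
    u,v=fr(P,(.546,-.295),5.5)
    k=(z>.01)&(z<.07)&(u>-.2)&(u<.2)&(abs(v)<.15)&((abs(u)>.058)|(abs(v)>.03))
    nn,l,st,ce=cv2.connectedComponentsWithStats(k.astype(np.uint8))
    for i in range(1,nn):
        if st[i,4]>15: m=l==i; print(' near rest',np.percentile(u[m]*1000,[2,98]).round(),np.percentile(v[m]*1000,[2,98]).round(),np.percentile(z[m]*1000,98).round(),st[i,4])
E
python3 m2.py
```

```text
scene
 guard 1 [-21.2  24.7] [57.9 98.9] 126
 clip 1 [-12.5  19.2] 39.419916450226424 21
 guard -1 [-16.6  20.3] [-96.5 -55.7] 112
 clip -1 [-13.2  18.6] -37.95550270901724 19
cap 81 [-12.3  -2.8   4.8] [-12.2   5.4  15.9] [42.4 62.7]
tube 104 [ 5.6 23.7 40.8] [-9.5  3.9 11. ] [41.9 59.1]
 tube top ridge v 1.349876382955157
 beaker uv [-50.  84.] [ 74. 159.] 318
 near rest [-146. -122.] [-3. 19.] 48.0 93
 near rest [-114.  -75.] [121. 150.] 20.0 56
 near rest [120. 182.] [-23.  40.] 25.0 251
side
 guard 1 [-23.5  21.3] [ 55.9 100.1] 64
 clip 1 [-15.8  14.5] 36.52464158029927 12
 guard -1 [-18.5  16.8] [-98.1 -55.9] 70
 clip -1 [-17.   13.3] -38.78906038245353 14
cap 100 [-9.9 -2.8  7. ] [-15.6 -10.   11. ] [36.8 61. ]
tube 147 [ 7.5 29.1 49.2] [-12.4  -6.7   6.1] [40.8 57.5]
 tube top ridge v -2.485567470250168
 beaker uv [-49.  85.] [ 71. 160.] 425
 near rest [123. 186.] [-23.  40.] 24.0 411
 near rest [-111.  -69.] [119. 149.] 17.0 122
 near rest [-146. -121.] [-9. 13.] 46.0 246
```

```bash
cat > d.py <<'E'
import sys
from h import *
from scipy.spatial.transform import Rotation as Ro
# usage: d.py x y z yawdeg : tool-frame turn, then shift in the turned frame
o=ctrl.get_obs(); R=Ro.from_euler('xyz',o['eef_rot']); x,y,z,w=map(float,sys.argv[1:5])
T=Ro.from_euler('xyz',[np.pi,0,np.radians(w)])
print('t',o['time_s'],'pos',o['ee_pos'].round(4),'yaw',np.degrees(o['eef_rot']).round(2),'q6',o['qpos'][5].round(2),'F',o['force'].round(1),'w',round(o['grip_width'],4))
print('turn',(R.inv()*T).as_rotvec().round(4),'shift(turned)',T.inv().apply(np.array([x,y,z])-o['ee_pos']).round(4),'shift(now)',R.inv().apply(np.array([x,y,z])-o['ee_pos']).round(4))
E
python3 d.py .5428 .0063 .16 170.7
```

```text
t 0.15 pos [0.1806 0.5193 0.205 ] yaw [-179.95   -0.    160.82] q6 -0.07 F [ 0.   0.6 -0.8] w 0.094
turn [-8.000e-04 -1.000e-04 -1.725e-01] shift(turned) [-0.4403 -0.4477  0.045 ] shift(now) [-0.5106 -0.3655  0.0453]
```

servo_tool:
  plan:
    - [60, 0, 0, 0, 0, 0, -0.1725]
    - [60, -0.0315, -0.032, 0, 0, 0, 0]
    - [60, -0.0315, -0.032, 0, 0, 0, 0]
    - [60, -0.0315, -0.032, 0, 0, 0, 0]
    - [60, -0.0315, -0.032, 0, 0, 0, 0]
    - [60, -0.0315, -0.032, 0, 0, 0, 0]
    - [60, -0.0315, -0.032, 0, 0, 0, 0]
    - [60, -0.0315, -0.032, 0, 0, 0, 0]
  force: 40

```text
time_s: 1.15
ee_pos: [0.3627, 0.2615, 0.2054]
eef_rot: [-3.142, -0.0, 2.979]
force: [0.4, 0.6, -0.0]
grip_width: 0.0564
grip_force: 0.0
```

servo_tool:
  plan:
    - [60, -0.0315, -0.032, 0, 0, 0, 0]
    - [60, -0.0315, -0.032, 0, 0, 0, 0]
    - [60, -0.0315, -0.032, 0, 0, 0, 0]
    - [60, -0.0315, -0.032, 0, 0, 0, 0]
    - [60, -0.0315, -0.032, 0.015, 0, 0, 0]
    - [60, -0.0315, -0.032, 0.015, 0, 0, 0]
    - [60, -0.0315, -0.032, 0.015, 0, 0, 0]
    - [60, 0, 0, 0, 0, 0, 0]

```text
time_s: 2.15
ee_pos: [0.5438, 0.004, 0.1587]
eef_rot: [-3.141, -0.003, 2.976]
force: [0.0, 0.7, -0.2]
grip_width: 0.0566
grip_force: 0.0
```

```bash
python3 d.py .5428 .0063 .026 170.7; python3 - <<'E'
from h import *
cam('wrist','w1')
E
python3 - <<'E'
from h import *
from m2 import fr
E
```

```text
t 2.15 pos [0.5438 0.004  0.1587] yaw [-1.7997e+02 -1.5000e-01  1.7054e+02] q6 -1.47 F [ 0.   0.7 -0.2] w 0.0566
turn [-0.0005 -0.0026 -0.0029] shift(turned) [0.0013 0.0021 0.1327] shift(now) [0.001  0.0022 0.1327]
scene
 guard 1 [-21.2  24.7] [57.9 98.9] 126
 clip 1 [-12.5  19.2] 39.419916450226424 21
 guard -1 [-16.6  20.3] [-96.5 -55.7] 112
 clip -1 [-13.2  18.6] -37.95550270901724 19
cap 81 [-12.3  -2.8   4.8] [-12.2   5.4  15.9] [42.4 62.7]
tube 104 [ 5.6 23.7 40.8] [-9.5  3.9 11. ] [41.9 59.1]
 tube top ridge v 1.349876382955157
 beaker uv [-50.  84.] [ 74. 159.] 318
 near rest [-146. -122.] [-3. 19.] 48.0 93
 near rest [-114.  -75.] [121. 150.] 20.0 56
 near rest [120. 182.] [-23.  40.] 25.0 251
side
 guard 1 [-23.5  21.3] [ 55.9 100.1] 64
 clip 1 [-15.8  14.5] 36.52464158029927 12
 guard -1 [-18.5  16.8] [-98.1 -55.9] 70
 clip -1 [-17.   13.3] -38.78906038245353 14
cap 100 [-9.9 -2.8  7. ] [-15.6 -10.   11. ] [36.8 61. ]
tube 147 [ 7.5 29.1 49.2] [-12.4  -6.7   6.1] [40.8 57.5]
 tube top ridge v -2.485567470250168
 beaker uv [-49.  85.] [ 71. 160.] 425
 near rest [123. 186.] [-23.  40.] 24.0 411
 near rest [-111.  -69.] [119. 149.] 17.0 122
 near rest [-146. -121.] [-9. 13.] 46.0 246
```

View pics/w1.png

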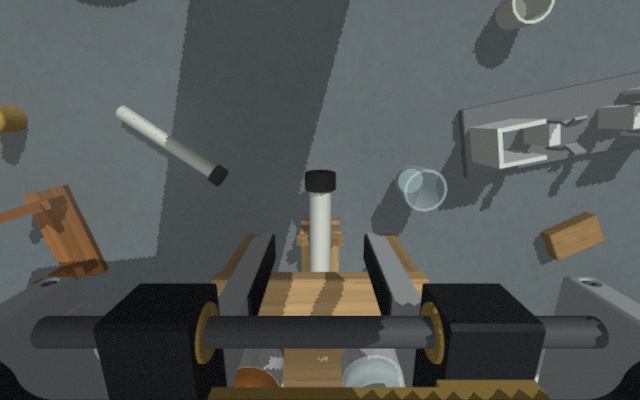

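The wrist view shows the tube between the fingers, with its axis near column 320 and the cap at (320,181). The beaker at (424,190) is outside the fingers. I'll measure the tube closely from here.

```bash
python3 - <<'E'
from h import *
c=load('wrist');P=world(c);C=c['pixels'].astype(int).sum(-1)/3
s=np.s_[165:265,295:345]; p=P[s];b=C[s]
t=p[(p[...,2]>.046)&(p[...,2]<.07)&(b>90)]
t=t[t[:,2]<.06]; 
d=t[:,:2]-t[:,:2].mean(0); w=np.linalg.svd(d,full_matrices=False)[2][0]; print('tube',t.mean(0),np.degrees(np.arctan2(w[1],w[0])),len(t),np.percentile(t[:,2],[5,50,95]))
k=p[(p[...,2]>.03)&(p[...,2]<.07)&(b<60)]
if w[0]>0:w=-w
n=np.array([-w[1],w[0]])
print('cap along',np.percentile((k[:,:2]-t[:,:2].mean(0))@w,[1,50,99]).round(4),'across',np.percentile((k[:,:2]-t[:,:2].mean(0))@n,[1,99]).round(4),k[:,2].max())
print('tube across',np.percentile((t[:,:2]-t[:,:2].mean(0))@n,[1,99]).round(4), 'mean',t[:,:2].mean(0), 'w',w)
print('capface world', t[:,:2].mean(0)+w*np.percentile((k[:,:2]-t[:,:2].mean(0))@w,99))
E
```

```text
tube [0.57138949 0.00140779 0.05361301] -9.967042295384875 1638 [0.04729836 0.05466295 0.05686587]
cap along [0.0401 0.0503 0.0569] across [-0.0139  0.0151] 0.062030438278062594
tube across [-0.0205  0.0202] mean [0.57138949 0.00140779] w [-0.98490748  0.17308167]
capface world [0.51536882 0.01125253]
```

servo_tool:
  plan:
    - [60, 0, 0.002, 0.033, 0, -0.0025, 0]
    - [60, 0, 0, 0.033, 0, 0, 0]
    - [60, 0, 0, 0.033, 0, 0, 0]
    - [60, 0, 0, 0.034, 0, 0, 0]
    - [60, 0, 0, 0, 0, 0, 0]
    - [0, 0, 0, 0, 0, 0, 0]
    - [0, 0, 0, 0, 0, 0, 0]
    - [0, 0, 0, 0, 0, 0, 0]
  force: 40

```text
time_s: 3.2
ee_pos: [0.5445, 0.008, 0.0284]
eef_rot: [3.141, 0.004, 2.979]
force: [-0.4, -0.3, -0.8]
grip_width: 0.0299
grip_force: 0.0
```

servo_tool:
  plan:
    - [0, 0, 0, 0, 0, 0, 0]
    - [0, 0, 0, 0, 0, 0, 0]
    - [0, 0, 0, 0, 0, 0, 0]
    - [0, 0, 0, 0, 0, 0, 0]
    - [0, 0, 0, -0.004, 0, 0, 0]
    - [0, 0, 0, -0.006, 0, 0, 0]
    - [0, 0, 0, -0.006, 0, 0, 0]
    - [0, 0, 0, 0, 0, 0, 0]

```text
time_s: 4.2
ee_pos: [0.5443, 0.0081, 0.044]
eef_rot: [3.141, 0.003, 2.979]
force: [-0.0, 0.1, -0.9]
grip_width: 0.0211
grip_force: 39.6
```

```bash
python3 d.py .5428 .0063 .042 170.7; python3 - <<'E'
from h import *
c=cam('side'); im=c['pixels'][140:260,280:460,::-1]; cv2.imwrite('pics/s2.png',cv2.resize(im,None,fx=4,fy=4,interpolation=cv2.INTER_CUBIC))
E
```

```text
t 4.2 pos [0.5443 0.0081 0.044 ] yaw [179.99   0.2  170.71] q6 -1.46 F [-0.   0.1 -0.9] w 0.0211
turn [0.0002 0.0034 0.0002] shift(turned) [ 0.0012 -0.0021  0.002 ] shift(now) [ 0.0012 -0.0021  0.002 ]
```

View pics/s2.png

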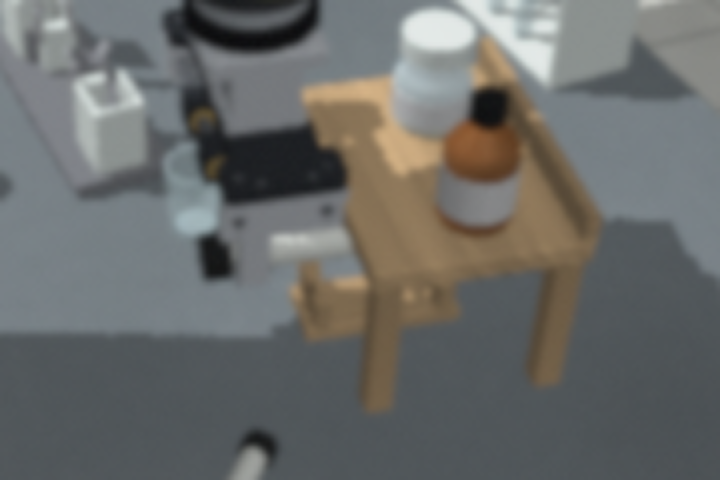

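The tube is gripped (21 mm opening), level and clear of the bearer. Next I draw it out along its axis.

servo_tool:
  plan:
    - [0, 0.015, 0, 0, 0, 0, 0]
    - [0, 0.025, 0, 0, 0, 0, 0]
    - [0, 0.025, 0, 0, 0, 0, 0]
    - [0, 0.025, 0, 0, 0, 0, 0]
    - [0, 0.025, 0, 0, 0, 0, 0]
    - [0, 0.025, 0, 0, 0, 0, 0]
    - [0, 0.01, 0, 0, 0, 0, 0]
    - [0, 0, 0, 0, 0, 0, 0]

```text
time_s: 5.25
ee_pos: [0.3963, 0.0323, 0.0433]
eef_rot: [3.142, 0.003, 2.979]
force: [0.4, 0.2, -1.5]
grip_width: 0.0211
grip_force: 39.6
```

servo_tool:
  plan:
    - [0, 0, 0, -0.03, 0, 0, 0]
    - [0, 0, 0, -0.03, 0, 0, 0]
    - [0, 0, 0, -0.03, 0, 0, 0]
    - [0, 0, 0, -0.02, 0, 0, 0]
    - [0, 0, 0, 0, 0, 0, -0.129]
    - [0, 0, 0, 0, 0, 0, -0.129]
    - [0, 0, 0, 0, 0, 0, 0]
    - [0, 0, 0, 0, 0, 0, 0]

```text
time_s: 6.25
ee_pos: [0.3961, 0.0322, 0.1531]
eef_rot: [-3.141, 0.002, -3.049]
force: [-0.5, 0.1, -0.6]
grip_width: 0.0211
grip_force: 39.6
```

```bash
python3 - <<'E'
from h import *
from scipy.spatial.transform import Rotation as Ro
o=ctrl.get_obs(); print(o['ee_pos'],np.degrees(o['eef_rot']),o['qpos'][5],o['grip_width'])
np.save('g.npy',0)
R=Ro.from_euler('xyz',o['eef_rot']).as_matrix()
g=o['ee_pos']-.019*R[:,2]
for n in('scene','side'):
    c=cam(n,'x_'+n); P=world(c); q=(P-o['ee_pos'])@R  # tool frame
    b=c['pixels'].astype(int).sum(-1)/3
    k=(abs(q[...,1])<.02)&(q[...,2]>-.04)&(q[...,2]<.01)&(q[...,0]>-.19)&(q[...,0]<-.015)
    for a,e in((-.15,-.12),(-.12,-.09),(-.09,-.06),(-.06,-.03)):
        m=k&(q[...,0]>a)&(q[...,0]<=e); print(n,(a,e),m.sum(), 'ztop',np.percentile(q[...,2][m]*1000,3).round(1) if m.sum() else 0,'y',(np.percentile(q[...,1][m]*1000,[3,97]).round(1) if m.sum() else 0))
    print(' xmin',np.percentile(q[...,0][k]*1000,1))
    k=(abs(q[...,1])<.02)&(q[...,2]>-.04)&(q[...,2]<.01)&(q[...,0]>0.009)&(q[...,0]<.06); print(' cap x',np.percentile(q[...,0][k]*1000,[2,98]).round(1))
E
python3 d.py .486 -.301 .164 185.5
```

```text
[0.39609905 0.03223094 0.15307258] [-1.79964074e+02  1.37941469e-01 -1.74686517e+02] -1.674142157242949 0.021116068655416334
scene (-0.15, -0.12) 118 ztop -31.5 y [-11.7   7.7]
scene (-0.12, -0.09) 92 ztop -30.6 y [-10.    8.8]
scene (-0.09, -0.06) 88 ztop -30.5 y [-8.6 10.4]
scene (-0.06, -0.03) 84 ztop -29.8 y [-8.3 10.9]
 xmin -149.24748862622033
 cap x [11.2 28.8]
side (-0.15, -0.12) 118 ztop -29.2 y [-14.7   0.8]
side (-0.12, -0.09) 120 ztop -28.8 y [-13.9   2.2]
side (-0.09, -0.06) 124 ztop -28.4 y [-13.5   2.9]
side (-0.06, -0.03) 127 ztop -28.2 y [-11.5   4.9]
 xmin -149.71300069712814
 cap x [10.4 27.7]
t 6.35 pos [0.3959 0.0323 0.1531] yaw [-1.7996e+02  1.3000e-01 -1.7463e+02] q6 -1.68 F [-0.8 -0.2 -1.3] w 0.021
turn [-0.0006  0.0023 -0.0022] shift(turned) [-0.0577 -0.3404 -0.0109] shift(now) [-0.0585 -0.3402 -0.0106]
```

Tube found in the gripper frame: its middle is at x = −60 mm and it is skewed by about 2°. Next I move it over the rest, sideways first.

servo_tool:
  plan:
    - [0, 0, 0, 0, 0, 0, -0.0354]
    - [0, 0, -0.0342, 0, 0, 0, 0]
    - [0, 0, -0.0342, 0, 0, 0, 0]
    - [0, 0, -0.0342, 0, 0, 0, 0]
    - [0, 0, -0.0342, 0, 0, 0, 0]
    - [0, 0, -0.0342, 0, 0, 0, 0]
    - [0, 0, -0.0342, 0, 0, 0, 0]
    - [0, 0, -0.0342, 0, 0, 0, 0]

```text
time_s: 7.35
ee_pos: [0.4271, -0.2063, 0.1533]
eef_rot: [-3.141, 0.002, -3.01]
force: [0.7, -0.0, -1.0]
grip_width: 0.0208
grip_force: 39.6
```

servo_tool:
  plan:
    - [0, -0.009, -0.0342, 0, 0, 0, 0]
    - [0, -0.009, -0.0342, 0, 0, 0, 0]
    - [0, -0.009, -0.0342, 0, 0, 0, 0]
    - [0, -0.009, 0, 0.015, 0, 0, 0]
    - [0, -0.01, 0, 0.015, 0, 0, 0]
    - [0, 0, 0, 0.015, 0, 0, 0]
    - [0, 0, 0, 0, 0, 0, 0]
    - [0, 0, 0, 0, 0, 0, 0]

```text
time_s: 8.35
ee_pos: [0.4862, -0.3007, 0.1089]
eef_rot: [-3.14, 0.003, -3.01]
force: [-0.6, -0.2, -1.0]
grip_width: 0.0212
grip_force: 39.6
```

```bash
cat > tube.py <<'E'
from h import *
from scipy.spatial.transform import Rotation as Ro
def look(seat,deg):  # tube points expressed in the seat's frame
    o=ctrl.get_obs(); R=Ro.from_euler('xyz',o['eef_rot']).as_matrix(); L=[]
    for n in('scene','side'):
        c=cam(n); P=world(c); q=(P-o['ee_pos'])@R
        k=(abs(q[...,1])<.02)&(q[...,2]>-.036)&(q[...,2]<-.017)&(q[...,0]>-.17)&(q[...,0]<-.02)
        p=P[k]; a=np.radians(deg); d=p[:,:2]-np.array(seat); u=d@[np.cos(a),np.sin(a)]; v=d@[-np.sin(a),np.cos(a)]
        f=np.polyfit(u,v,1); print(n,len(p),'slope deg',np.degrees(np.arctan(f[0])).round(2),'v at u=-40,0,40 mm',(np.polyval(f,[-.04,0,.04])*1000).round(1),'u range',np.percentile(u,[1,99]).round(4))
E
python3 d.py .486 -.3006 .028 187.4; python3 -c "
from tube import *
look((.5458,-.2949),5.3)"
```

```text
t 8.35 pos [ 0.4862 -0.3007  0.1089] yaw [-1.7993e+02  1.6000e-01 -1.7247e+02] q6 -2.32 F [-0.6 -0.2 -1. ] w 0.0212
turn [-0.0011  0.0028  0.0022] shift(turned) [0.0002 0.0001 0.0809] shift(now) [0.0005 0.0002 0.0809]
scene 340 slope deg 0.22 v at u=-40,0,40 mm [5.8 6.  6.1] u range [-0.0388  0.0892]
side 224 slope deg -1.21 v at u=-40,0,40 mm [ 0.2 -0.6 -1.4] u range [0.0508 0.0917]
```

```bash
cat > cyl.py <<'E'
from h import *
from scipy.optimize import least_squares
from scipy.spatial.transform import Rotation as Ro
def cyl(seat,deg,lo=-.15,hi=-.02,fresh=False):
    o=ctrl.get_obs(); R=Ro.from_euler('xyz',o['eef_rot']).as_matrix(); a=np.radians(deg)
    for n in('scene','side'):
        c=cam(n) if fresh else load(n); P=world(c); q=(P-o['ee_pos'])@R; b=c['pixels'].astype(int)
        k=(abs(q[...,1])<.022)&(q[...,2]>-.036)&(q[...,2]<-.004)&(q[...,0]>lo)&(q[...,0]<hi)&(abs(b[...,0]-b[...,2])<25)&(b.sum(-1)>240)
        p=P[k]; d=p[:,:2]-np.array(seat); u=d@[np.cos(a),np.sin(a)]; v=d@[-np.sin(a),np.cos(a)]; z=p[:,2]
        f=least_squares(lambda t:np.hypot(v-t[0]-t[1]*u,z-t[2]-t[3]*u)-.011,[0,0,o['ee_pos'][2]+.017,0],loss='soft_l1',f_scale=.001).x
        print(n,len(p),'v0 mm',(f[0]*1000).round(1),'yaw err deg',np.degrees(f[1]).round(2),'axis z0 mm',(f[2]*1000).round(1),'tilt deg',np.degrees(f[3]).round(2),'u',np.percentile(u*1000,[1,99]).round(1))
E
python3 -c "
from cyl import *
cyl((.5458,-.2949),5.3)"
```

```text
scene 378 v0 mm 1.7 yaw err deg -0.01 axis z0 mm 127.0 tilt deg 0.65 u [-38.6  89.3]
side 225 v0 mm -0.6 yaw err deg 1.73 axis z0 mm 126.5 tilt deg 0.4 u [50.8 89.9]
```

servo_tool:
  plan:
    - [0, 0, 0, 0.025, 0, 0, 0]
    - [0, 0, 0, 0.025, 0, 0, 0]
    - [0, 0, 0, 0.015, 0, 0, 0]
    - [0, 0, 0, 0.006, 0, 0, 0]
    - [0, 0, 0, 0.004, 0, 0, 0]
    - [0, 0, 0, 0.003, 0, 0, 0]
    - [0, 0, 0, 0.002, 0, 0, 0]
    - [0, 0, 0, 0, 0, 0, 0]

```text
time_s: 9.45
ee_pos: [0.4868, -0.3013, 0.0291]
eef_rot: [-3.14, 0.003, -3.011]
force: [-2.1, -1.7, 3.7]
grip_width: 0.0209
grip_force: 39.6
```

Contact shows at the expected height. I release and retreat upward.

servo_tool:
  plan:
    - [30, 0, 0, 0, 0, 0, 0]
    - [45, 0, 0, 0, 0, 0, 0]
    - [60, 0, 0, 0, 0, 0, 0]
    - [60, 0, 0, 0, 0, 0, 0]
    - [60, 0, 0, -0.01, 0, 0, 0]
    - [60, 0, 0, -0.03, 0, 0, 0]
    - [60, 0, 0, -0.04, 0, 0, 0]
    - [60, 0, 0, 0, 0, 0, 0]

```text
time_s: 10.45
ee_pos: [0.4874, -0.3016, 0.112]
eef_rot: [-3.137, 0.007, -3.01]
force: [0.8, 0.8, -0.8]
grip_width: 0.0566
grip_force: 0.0
```

```bash
python3 - <<'E'
from h import *
o=ctrl.get_obs(); print(o['ee_pos'],np.degrees(o['eef_rot']),o['qpos'][5],o['force'])
a=np.radians(5.3)
for n in('scene','side'):
    c=cam(n,'r_'+n); P=world(c); b=c['pixels'].astype(int)
    d=P[...,:2]-[.5458,-.2949]; u=d@[np.cos(a),np.sin(a)]; v=d@[-np.sin(a),np.cos(a)];z=P[...,2]
    k=(abs(v)<.03)&(z>.04)&(z<.066)&(abs(u)<.11)&(abs(b[...,0]-b[...,2])<25)
    br=k&(b.sum(-1)>240); dk=k&(b.sum(-1)<200)
    f=np.polyfit(u[br],v[br],1); g=np.polyfit(u[br],z[br],1)
    print(n,br.sum(),dk.sum(),'u tube',np.percentile(u[br]*1000,[1,99]).round(1),'cap',np.percentile(u[dk]*1000,[2,98]).round(1) if dk.sum() else 0,'yaw',np.degrees(f[0]).round(2),'v',(f[1]*1000).round(1),'tilt',np.degrees(g[0]).round(2),'ztop',np.percentile(z[br],97))
c=load('side'); im=c['pixels'][240:380,300:510,::-1]; cv2.imwrite('pics/r1.png',cv2.resize(im,None,fx=3.5,fy=3.5,interpolation=cv2.INTER_CUBIC))
E
```

```text
[ 0.48743078 -0.30161882  0.11204596] [-179.73173513    0.38187938 -172.48430379] -2.321015138514164 [ 0.79108725  0.84182344 -0.81735044]
scene 410 54 u tube [-70.  89.] cap [-88.2 -71.7] yaw -0.36 v 3.7 tilt -0.18 ztop 0.058891703203817786
side 703 160 u tube [-86.   90.4] cap [-87.2 -71.8] yaw -1.34 v -5.7 tilt 0.13 ztop 0.05699479299824059
```

View pics/r1.png

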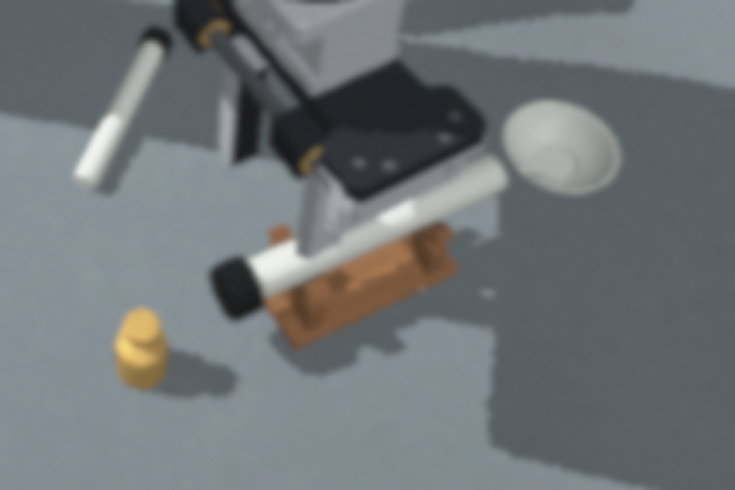

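The tube lies level in the rest, cap toward the robot, within about 1 mm of the seat. Next I regrasp it at the middle.

```bash
python3 d.py .5466 -.2956 .027 184.9
```

```text
t 10.55 pos [ 0.4861 -0.3007  0.1086] yaw [-1.7994e+02  1.5000e-01 -1.7249e+02] q6 -2.32 F [-0.2 -0.5  0.1] w 0.0567
turn [-0.0009  0.0027  0.0456] shift(turned) [-0.0607 -0.0001  0.0816] shift(now) [-0.0604 -0.0028  0.0817]
```

servo_tool:
  plan:
    - [60, 0, 0, 0, 0, 0.0025, 0.0456]
    - [60, -0.03, 0, 0, 0, 0, 0]
    - [60, -0.0307, 0, 0, 0, 0, 0]
    - [60, 0, 0, 0.02, 0, 0, 0]
    - [60, 0, 0, 0.03, 0, 0, 0]
    - [60, 0, 0, 0.02, 0, 0, 0]
    - [60, 0, 0, 0.0115, 0, 0, 0]
    - [60, 0, 0, 0, 0, 0, 0]
  force: 58

```text
time_s: 11.55
ee_pos: [0.5464, -0.2956, 0.0264]
eef_rot: [-3.142, -0.001, -3.056]
force: [-0.3, -0.4, -0.9]
grip_width: 0.0562
grip_force: 0.0
```

servo_tool:
  plan:
    - [0, 0, 0, 0, 0, 0, 0]
    - [0, 0, 0, 0, 0, 0, 0]
    - [0, 0, 0, 0, 0, 0, 0]
    - [0, 0, 0, 0, 0, 0, 0]
    - [0, 0, 0, 0, 0, 0, 0]
    - [0, 0, 0, 0, 0, 0, 0]
    - [0, 0, 0, 0, 0, 0, 0]
    - [0, 0, 0, 0, 0, 0, 0]

```text
time_s: 12.55
ee_pos: [0.547, -0.2966, 0.0276]
eef_rot: [-3.139, 0.001, -3.056]
force: [0.2, -5.1, 1.5]
grip_width: 0.0209
grip_force: 58.0
```

servo_tool:
  plan:
    - [0, 0, 0, -0.01, 0, 0, 0]
    - [0, 0, 0, -0.03, 0, 0, 0]
    - [0, 0, 0, -0.04, 0, 0, 0]
    - [0, 0, 0, -0.04, 0, 0, 0]
    - [0, 0.02, 0, -0.04, 0, 0, 0]
    - [0, 0.03, 0, -0.03, 0, 0, 0]
    - [0, 0.03, 0, 0, 0, 0, 0]
    - [0, 0.02, 0, 0, 0, 0, 0]

```text
time_s: 13.55
ee_pos: [0.4459, -0.3039, 0.2179]
eef_rot: [-3.141, 0.001, -3.056]
force: [0.9, 0.3, -0.9]
grip_width: 0.0209
grip_force: 58.0
```

servo_tool:
  plan:
    - [0, 0, 0, 0, 0, 0, 0.15]
    - [0, 0, 0, 0, 0, 0, 0.18]
    - [0, 0, 0, 0, 0, 0, 0.18]
    - [0, 0, 0, 0, 0, 0, 0.18]
    - [0, 0, 0, 0, 0, 0, 0.18]
    - [0, 0, 0, 0, 0, 0, 0.18]
    - [0, 0, 0, 0, 0, 0, 0.18]
    - [0, 0, 0, 0, 0, 0, 0.18]

```text
time_s: 14.55
ee_pos: [0.4469, -0.3037, 0.2174]
eef_rot: [-3.142, 0.0, 1.811]
force: [0.6, 0.3, -1.8]
grip_width: 0.0203
grip_force: 58.0
```

servo_tool:
  plan:
    - [0, 0, 0, 0, 0, 0, 0.18]
    - [0, 0.02, 0, 0, 0, 0, 0.02]
    - [0, 0.047, 0, 0, 0, 0, 0]
    - [0, 0.047, 0, 0, 0, 0, 0]
    - [0, 0.047, 0, 0, 0, 0, 0]
    - [0, 0.047, 0, 0, 0, 0, 0]
    - [0, 0.047, 0, 0, 0, 0, 0]
    - [0, 0.047, 0, 0, 0, 0, 0]

```text
time_s: 15.55
ee_pos: [0.4322, -0.0007, 0.2173]
eef_rot: [3.141, 0.0, 1.617]
force: [0.3, 0.3, -1.3]
grip_width: 0.0204
grip_force: 58.0
```

```bash
python3 d.py .5138 .2685 .14 92.4
```

```text
t 15.55 pos [ 0.4322 -0.0007  0.2173] yaw [1.7997e+02 3.0000e-02 9.2650e+01] q6 -0.13 F [ 0.3  0.3 -1.3] w 0.0204
turn [0.0004 0.0005 0.0044] shift(turned) [0.2656 0.0928 0.0773] shift(now) [0.2652 0.094  0.0772]
```

servo_tool:
  plan:
    - [0, 0.045, 0.015, 0, 0, 0, 0.0044]
    - [0, 0.045, 0.015, 0, 0, 0, 0]
    - [0, 0.045, 0.015, 0, 0, 0, 0]
    - [0, 0.045, 0.016, 0, 0, 0, 0]
    - [0, 0.045, 0.016, 0, 0, 0, 0]
    - [0, 0.041, 0.016, 0.02, 0, 0, 0]
    - [0, 0, 0, 0.03, 0, 0, 0]
    - [0, 0, 0, 0.02, 0, 0, 0]

```text
time_s: 16.55
ee_pos: [0.5135, 0.2677, 0.1453]
eef_rot: [-3.14, 0.001, 1.614]
force: [0.2, -0.0, -0.8]
grip_width: 0.021
grip_force: 58.0
```

servo_tool:
  plan:
    - [0, 0, 0, 0, 0, 0, 0]
    - [0, 0, 0, 0, 0, 0, 0]
    - [0, 0, 0, 0, 0, 0, 0]
    - [0, 0, 0, 0, 0, 0, 0]
    - [0, 0, 0, 0, 0, 0, 0]
    - [0, 0, 0, 0, 0, 0, 0]
    - [0, 0, 0, 0, 0, 0, 0]
    - [0, 0, 0, 0, 0, 0, 0]

```text
time_s: 17.55
ee_pos: [0.5142, 0.2673, 0.1465]
eef_rot: [-3.141, 0.001, 1.613]
force: [0.1, -0.3, -0.6]
grip_width: 0.0208
grip_force: 58.0
```

```bash
cat > fin.py <<'E'
from h import *
from scipy.optimize import least_squares
import sys
s=(.5138,.2685); a=np.radians(92.4); z1=float(sys.argv[1])
def fit(v,u,z,z1): return least_squares(lambda t:np.hypot(v-t[0]-t[1]*u,z-t[2]-t[3]*u)-.011,[0,0,z1,0],loss='soft_l1',f_scale=.001).x
for n in('scene','side'):
    c=cam(n); P=world(c); b=c['pixels'].astype(int); d=P[...,:2]-s; u=d@[np.cos(a),np.sin(a)]; v=d@[-np.sin(a),np.cos(a)];z=P[...,2]
    k=(abs(v)<.022)&(z>z1-.006)&(z<z1+.018)&(abs(b[...,0]-b[...,2])<30)&(b.sum(-1)>200)
    e=k&(((u>.02)&(u<.068))|((u>-.088)&(u<-.02)))
    f=fit(v[e],u[e],z[e],z1); print(n,e.sum(),'v0',(f[0]*1e3).round(1),'yaw',np.degrees(f[1]).round(2),'z0',(f[2]*1e3).round(1),'tilt',np.degrees(f[3]).round(2))
    w=(abs(v)<.025)&(z>z1-.005)&(z<z1+.02)&(abs(u)<.12); dk=w&(b.sum(-1)<170)&(u>.05); print('  white end u',np.percentile(u[k&(abs(u)<.1)]*1e3,[1,99]).round(1),'cap u',np.percentile(u[dk]*1e3,[3,97]).round(1) if dk.sum() else 0, 'cap v',np.percentile(v[dk]*1e3,[3,97]).round(1) if dk.sum() else 0)
E
python3 d.py .5138 .2685 .1 92.4; python3 fin.py .165
```

```text
t 17.55 pos [0.5142 0.2673 0.1465] yaw [-1.7999e+02  4.0000e-02  9.2400e+01] q6 0.37 F [ 0.1 -0.3 -0.6] w 0.0208
turn [-0.0001  0.0007  0.    ] shift(turned) [ 0.0012 -0.0004  0.0465] shift(now) [ 0.0013 -0.0004  0.0465]
scene 337 v0 2.7 yaw 0.27 z0 164.8 tilt -0.15
  white end u [-89.4  88.2] cap u [72.5 87.8] cap v [-12.9   8.2]
side 147 v0 -1.6 yaw 0.44 z0 164.2 tilt 0.17
  white end u [-92.   85.7] cap u [70.  81.3] cap v [ 5.9 13.8]
```

servo_tool:
  plan:
    - [0, 0.0015, 0, 0.03, 0, 0, 0]
    - [0, 0, 0, 0.025, 0, 0, 0]
    - [0, 0, 0, 0.01, 0, 0, 0]
    - [0, 0, 0, 0.005, 0, 0, 0]
    - [0, 0, 0, 0.004, 0, 0, 0]
    - [0, 0, 0, 0, 0, 0, 0]
    - [0, 0, 0, 0, 0, 0, 0]
    - [0, 0, 0, 0, 0, 0, 0]

```text
time_s: 18.65
ee_pos: [0.5143, 0.2688, 0.0729]
eef_rot: [3.141, 0.0, 1.613]
force: [-0.1, 0.6, -0.7]
grip_width: 0.0207
grip_force: 58.0
```

```bash
python3 fin.py .09;python3 - <<'E'
from h import *
c=load('scene'); im=c['pixels'][210:320,340:480,::-1]; cv2.imwrite('pics/f1.png',cv2.resize(im,None,fx=5,fy=5,interpolation=cv2.INTER_CUBIC))
E
```

```text
scene 317 v0 2.6 yaw 0.28 z0 91.3 tilt 0.01
  white end u [-88.1  90.1] cap u [74.3 89.2] cap v [-12.8   8.7]
side 149 v0 -1.7 yaw 0.36 z0 90.5 tilt -0.02
  white end u [-90.5  74.8] cap u [73.8 92.2] cap v [ 3.4 13.7]
```

View pics/f1.png

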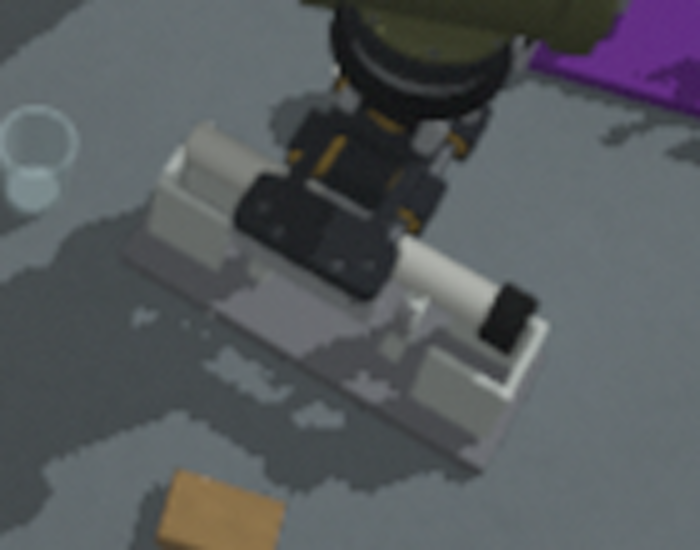

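The tube is over the clips with the cap above the wide guard at crop (508,318), and the alignment is good. Now I press down.

servo_tool:
  plan:
    - [0, 0, 0, 0.005, 0, 0, 0]
    - [0, 0, 0, 0.004, 0, 0, 0]
    - [0, 0, 0, 0.004, 0, 0, 0]
    - [0, 0, 0, 0.004, 0, 0, 0]
    - [0, 0, 0, 0.003, 0, 0, 0]
    - [0, 0, 0, 0.003, 0, 0, 0]
    - [0, 0, 0, 0.003, 0, 0, 0]
    - [0, 0, 0, 0, 0, 0, 0]
  force: 60

```text
time_s: 19.75
ee_pos: [0.5139, 0.2686, 0.0459]
eef_rot: [-3.141, 0.001, 1.613]
force: [1.7, 1.0, -4.7]
grip_width: 0.0206
grip_force: 60.0
```

servo_tool:
  plan:
    - [0, 0, 0, 0.002, 0, 0, 0]
    - [0, 0, 0, 0.001, 0, 0, 0]
    - [0, 0, 0, 0.001, 0, 0, 0]
    - [0, 0, 0, 0.001, 0, 0, 0]
    - [0, 0, 0, 0.001, 0, 0, 0]
    - [0, 0, 0, 0, 0, 0, 0]
    - [0, 0, 0, 0, 0, 0, 0]
    - [0, 0, 0, 0, 0, 0, 0]

```text
time_s: 20.75
ee_pos: [0.5144, 0.2688, 0.0422]
eef_rot: [3.141, 0.0, 1.613]
force: [-7.5, -4.7, 17.4]
grip_width: 0.0206
grip_force: 60.0
```

```bash
python3 fin.py .062
```

```text
scene 435 v0 2.6 yaw 0.1 z0 60.9 tilt 0.08
  white end u [-95.7  98.5] cap u [74.2 89.5] cap v [-12.9   8.6]
side 218 v0 -0.5 yaw 0.97 z0 62.1 tilt 1.62
  white end u [-98.1  94.9] cap u [72.8 77.2] cap v [5.6 9.1]
```

It pulled in with −5 N and then bottomed out at +17 N with the axis at 60 mm, so it is seated. I release and retreat.

servo_tool:
  plan:
    - [0, 0, 0, -0.001, 0, 0, 0]
    - [30, 0, 0, 0, 0, 0, 0]
    - [45, 0, 0, 0, 0, 0, 0]
    - [50, 0, 0, 0, 0, 0, 0]
    - [50, 0, 0, -0.01, 0, 0, 0]
    - [50, 0, 0, -0.04, 0, 0, 0]
    - [50, 0, 0, -0.05, 0, 0, 0]
    - [50, 0, 0, -0.05, 0, 0, 0]

```text
time_s: 21.85
ee_pos: [0.514, 0.2687, 0.1939]
eef_rot: [3.141, 0.001, 1.613]
force: [-0.2, 0.6, 0.3]
grip_width: 0.0466
grip_force: 0.0
```

servo_tool:
  plan:
    - [50, 0, -0.04, -0.04, 0, 0, 0]
    - [50, 0, -0.05, 0, 0, 0, 0]
    - [50, 0, -0.04, 0, 0, 0, 0]
    - [50, 0, 0, 0, 0, 0, 0]
    - [50, 0, 0, 0, 0, 0, 0]
    - [50, 0, 0, 0, 0, 0, 0]
    - [50, 0, 0, 0, 0, 0, 0]
    - [50, 0, 0, 0, 0, 0, 0]

```text
time_s: 22.85
ee_pos: [0.3845, 0.2633, 0.2313]
eef_rot: [-3.141, 0.001, 1.612]
force: [-0.4, -0.8, -1.1]
grip_width: 0.0468
grip_force: 0.0
```

```bash
python3 fin.py .062;python3 - <<'E'
from h import *
a,b=load('scene')['pixels'][140:320,180:480,::-1],load('side')['pixels'][120:300,180:480,::-1]
cv2.imwrite('pics/f2.png',cv2.resize(np.vstack([a,b]),None,fx=1.66,fy=1.66,interpolation=cv2.INTER_CUBIC))
E
```

```text
scene 567 v0 2.6 yaw 0.08 z0 61.0 tilt 0.02
  white end u [-94.8  98. ] cap u [74.2 89.5] cap v [-12.6   8.6]
side 276 v0 -1.2 yaw 0.73 z0 60.5 tilt 0.13
  white end u [-98.1  96.1] cap u [73.2 80.1] cap v [-4.9  8.7]
```

View pics/f2.png

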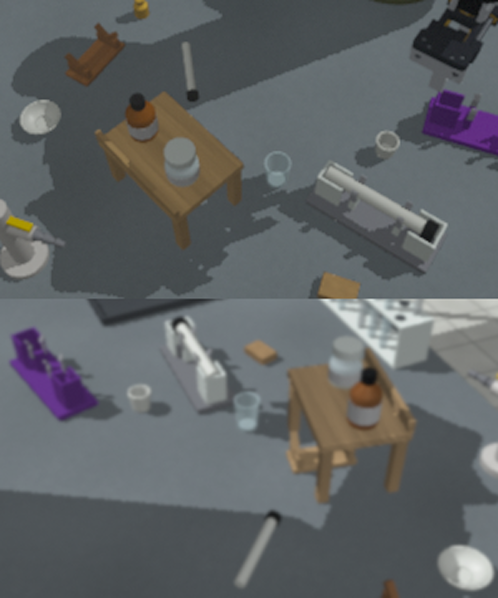

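The tube is home and level in the grey holder, with the cap in the wide guard at (430,230). Everything else stands where it was, so I hand in.

```bash
python3 -c "
from station import ctrl
print(ctrl.hand_in())"
```

```text
the job is handed in; nothing more can be done
None
```

The tube was drawn out, laid in the V rest and let go, then regrasped by its middle and snapped level into both clips with the cap in the wide guard; I handed in at about 23 s with nothing else seen to have moved (no verdict was returned).

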